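Load the analyser's sample carousel and shut its drawer

ROBOT

A 7-joint arm with a two-finger parallel gripper is mounted at the origin on the work surface. World frame = base frame: x ahead of the robot, y to its left, z up, the work surface at z = 0. Lengths are in mm, angles in rad, forces in N, time in s.
With the tool pointing down it reaches from about 400 to 900 mm from the base axis. Payload 5.6 kg.
Tool frame: the origin (TCP) lies midway between the tips of the shut fingers; the grasp point (between the pads) lies 19 mm behind it; z points along the fingers, y is the line along which they close (so a half turn about z gives the same grasp; the last joint's range is limited). The gripper opens to 92 mm and grips with 3 to 60 N. Pads are 20 mm wide; open, the fingers measure 128 mm over their backs; the gripper's body (75 mm by 189 mm) begins 69 mm behind the grasp point.
Start: joints at [-1.259, 0.468, -0.012, 1.603, 0.006, 1.071, -0.056], TCP at [225.853, 609.508, 214.592] pointing down, gripper open.
Joint ranges: [-2.53, 2.53], [-0.31, 2.02], [-1.57, 1.55], [0.28, 2.44], [-1.29, 4.43], [0.15, 1.84], [-2.92, 2.92]. Speed limits (rad/s): [2.57, 2.57, 3.14, 3.14, 3.14, 3.14, 3.14].

INTERFACE

Orientations are given as a rotation vector (axis times angle).
In Python, from cell import robot, grip, kin, viewer gives the robot as it stands. Calls block until the motion is done:
- robot.movep(position, orientation): joint-space move of the TCP to a pose.
- robot.servo_line(position, feed=150, rotation=None): straight line of the TCP; rotation=None keeps the orientation; feed is the mean speed in mm/s.
- robot.goto_joints(angles): joint-space move.
- grip(opening, newtons=None): opening from 0.0 (shut) to 1.0 (fully open); newtons is the grip in N (None keeps the last); returns when the fingers have stopped.
- robot.hold(seconds).
- kin.ik(position, orientation): joint angles nearest the present ones, or None.
- robot.observe(): the state.
- viewer.read_camera(name): name is "scene" or "top" or "wrist"; returns the picture (384x512x3 uint8, red, green, blue); there is no depth.
- viewer.camera_info(name): a dict with "camera_matrix" (3x3 intrinsics, pixels), "k1" (the pictures are not rectified: a ray, as slopes to the right and down, at radius r is drawn at 1 + k1 r^2 times it, then the intrinsics apply), "R" (3x3) and "t" (3): a world point X has camera coordinates R X + t. Camera axes: x right, y down, z forward; pixel columns grow to the right and rows downward; lengths in mm; the calibration is good to about 2 mm. A picture is of the moment at which its call begins: read the wrist's pose just before it. camera_info takes no time and is no camera call; for the wrist camera it gives the pose at the moment of the call.
A pose or a line that the arm cannot do raises robot.IKError and nothing moves.
- robot.job_done(): hands the job in; it is judged then, once.
Trained networks look in the newest picture that a camera, given by its name, has taken for a name from the list of things; names that differ only in an ending like _2 or _b are one class to them, and where a whole thing is asked for, a point or a joint stands for the part that bears it (a point fixed in the world has none). Each returns a list of dicts, best first, with "confidence" (0 to 1); they miss things now and then, are a little off and sometimes report something else, mostly with a low value. They report only what shows in the picture. A call takes as long as a camera call. They do not tell look-alikes from the thing itself.
- viewer.silhouettes(name, camera): "mask" (384x512 bool, what is visible of it).
- viewer.pinpoint(name, camera): "at" ([x, y, z] in mm, in the coordinates of the camera as it stood for that picture, good to about 4 mm: a listed point, or the origin of a listed thing).
The state is a dict: "t": time; "joints": joint angles; "joint_velocities": joint speeds; "joint_torque": joint torques, N m; "tcp_pos": TCP position; "tcp_rot": TCP orientation; "contact_force": force on the tool from outside, world axes, zero at the start; "wrist_torque": the same for the moment, N m; "grip_width": opening from 0.0 (shut) to 1.0 (fully open); "grip_force": force on a finger pad.
Only numpy, scipy, OpenCV 4.12 (cv2) and the standard library are available. Lean on these libraries where they do the work, as an engineer would, in place of code of your own. Each camera call takes 0.05 s, during which the arm holds its last target. There are 200 camera calls.

TASK

Get the bench analyser ready to run: first set the sample carousel on the spindle in the open drawer and turn it under light pressure until it drops fully down onto the drive plate. Then stand every amber sample vial that is on the bench fully down in a well of its own in the carousel, and last push the drawer home until it clicks in flush with the analyser's front. Leave the dropper bottle and the stain jar that stand beside the vials in their places.

Things in the scene. Friction and masses are not known exactly. Their poses are not given: they have to be found in the camera images.
- carousel_grip (a point): centre of the black bar grip in the middle of the loose sample carousel (a round white tray 156 mm wide, 320 g), on its axis, 48 mm above its flat underside; axes are the carousel's, z up. The bar is 30 mm long (x), 18 mm wide (y), from 22 to 64 mm above the underside: pinch it across y from above. Below it is a hub 33 mm square
- carousel_hub (a point): centre of the carousel's underside, axes as the grip's. Here opens the hub's central bore, 13 mm wide and 22 mm deep, crossed by two slots 9.5 mm wide, one along x and one along y, which take the spindle's cross pin: the carousel fits at every quarter turn
- carousel_well (a point): middle of the floor of one of the carousel's six round wells, 4 mm above the underside. Wells are centred 58 mm from the axis at 30, 90, 150, 210, 270 and 330 degrees from the carousel's x axis towards y (this one at 30); 34 mm wide inside, 38 mm outside, rim 18 mm above the underside. A vial standing in one has its foot on this floor
- drive_plate (a point): centre of the top face of the drive plate, a metal disc 120 mm wide in the analyser's drawer, 18 mm above the bench; moves with the drawer; x points from the drawer's front into the analyser (the way it is pushed shut). A fully dropped carousel rests on it: its underside at this height, its grip 48 mm higher. Open, this point is about 110 mm in front of the analyser's casing, which is 102 mm tall (158 at its rear)
- spindle_tip (a point): tip of the fixed upright spindle, 20 mm above the plate, 10.4 mm thick, tip tapered over 6 mm. A round cross pin goes through it, 30 mm from end to end, its top 9 mm above the plate: a carousel set down askew rests on it 9 mm too high and drops when a slot meets the pin within about 5 degrees. The spindle is braked at any angle, which is not reported, so turn up to a quarter turn
- drawer_front (a point): middle of the front face of the grey pull lip at the top of the drawer's front panel: lip 120 mm wide, from 66 to 80 mm above the bench, standing 20 mm out from the panel (194 mm wide, 5 to 80 mm above the bench); this point is 73 mm above the bench; x as for the drive plate, which is centred 130 mm behind it. Push here along +x; when home the panel is flush with the analyser's casing
- drawer (a joint): how far the drawer is pulled out, m: about 0.22 at the start, 0 when home. It slides with 1 to 2 N of friction; a spring catch adds a few newtons over the last 10 mm, is passed about 5 mm before home and then draws the drawer in to its stop
- vial0_grip (a point): a capped amber sample vial, an upright cylinder 30 mm in diameter and 56 mm tall, 60 g, heavy at its foot; this point is on its axis 38 mm above its foot, where to grip it (its lowest 14 mm go into the well, so fingers must stay above those); it may be absent (None)
- vial1_grip (a point): a capped amber sample vial, an upright cylinder 30 mm in diameter and 56 mm tall, 60 g, heavy at its foot; this point is on its axis 38 mm above its foot, where to grip it (its lowest 14 mm go into the well, so fingers must stay above those); it may be absent (None)
- vial2_grip (a point): a capped amber sample vial, an upright cylinder 30 mm in diameter and 56 mm tall, 60 g, heavy at its foot; this point is on its axis 38 mm above its foot, where to grip it (its lowest 14 mm go into the well, so fingers must stay above those); it may be absent (None)
- vial3_grip (a point): a capped amber sample vial, an upright cylinder 30 mm in diameter and 56 mm tall, 60 g, heavy at its foot; this point is on its axis 38 mm above its foot, where to grip it (its lowest 14 mm go into the well, so fingers must stay above those); it may be absent (None)
- vial4_grip (a point): a capped amber sample vial, an upright cylinder 30 mm in diameter and 56 mm tall, 60 g, heavy at its foot; this point is on its axis 38 mm above its foot, where to grip it (its lowest 14 mm go into the well, so fingers must stay above those); it may be absent (None)
- vial5_grip (a point): a capped amber sample vial, an upright cylinder 30 mm in diameter and 56 mm tall, 60 g, heavy at its foot; this point is on its axis 38 mm above its foot, where to grip it (its lowest 14 mm go into the well, so fingers must stay above those); it may be absent (None)
- dropper_center (a point): bystander, to be left alone: a dropper bottle 34 mm in diameter with a black rubber teat, 87 mm tall; this point is half-way up
- jar_center (a point): bystander, to be left alone: a squat stain jar with a black lid, 45 mm in diameter, 36 mm tall; this point is half-way up
Mind the look-alikes: they are no part of the job. What is shaped like the part that bears vial1_grip but purple or red is not meant.

How it is judged:
By the outcome, as a careful person would: the job done as asked, in the order asked, and still so for the second after the job is handed in, with the robot touching nothing.
Of vial0, vial1, vial2, vial3, vial4, vial5 only 4 to 6 are there at a start; the rules pass over those that are not, and their reading is None.
At some moment in a run one of carousel, vial0, vial1, vial2, vial3, vial4, vial5 may be knocked a few centimetres aside while the robot is not near it.
It also fails if it takes over 210 s, if anything falls off the work surface, if the arm or the gripper's body presses on something with over 40 N, if the wrist force passes 120 N, or if a joint passes its speed limit or range.

## Working session

There is one attempt and no reset: what is moved stays moved. The work goes in short steps, each a Python script; the robot and the scene stay as the last script left them, time stands still between calls to the robot, and variables do not carry over. Pictures are saved under pics/ and viewed, at most 14 in all, crops included, and the job is handed in when it is done.

```bash
ls; mkdir -p pics; cat > h.py <<'E'
import numpy as np, cv2
from cell import robot, grip, kin, viewer
from scipy.spatial.transform import Rotation as R
def info(c):
    i=viewer.camera_info(c); return np.array(i["camera_matrix"]),i["k1"],np.array(i["R"]),np.array(i["t"])
def toworld(p,I): return I[2].T@(np.array(p)-I[3])
def proj(X,I):
    c=I[2]@np.array(X,float)+I[3]; s=c[:2]/c[2]; s=s*(1+I[1]*(s@s)); return (I[0]@np.r_[s,1])[:2]
def ray(uv,z,I):
    d=np.linalg.solve(I[0],np.r_[uv,1])[:2]; s=d.copy()
    for _ in range(20): s=d/(1+I[1]*(s@s))
    v=I[2].T@np.r_[s,1]; o=-I[2].T@I[3]; return o+v*(z-o[2])/v[2]
def snap(c,f=None):
    I=info(c); im=viewer.read_camera(c)
    if f: cv2.imwrite('pics/'+f,im[:,:,::-1])
    return im,I
def find(n,c,I,mn=0.3): return [(toworld(d["at"],I).round(1),round(d["confidence"],2)) for d in viewer.pinpoint(n,c) if d["confidence"]>mn]
def down(yaw): # tool z down; tool y axis at angle yaw+90deg in the world (mirrored)
    return (R.from_euler('z',yaw)*R.from_euler('x',np.pi)).as_rotvec()
E
python3 - <<'E'
from h import *
s=robot.observe(); print(s['t'],R.from_rotvec(s['tcp_rot']).as_matrix().round(2),s['grip_width'])
for c in ("top","scene"):
    im,I=snap(c,c+'0.png')
    print(c,(-I[2].T@I[3]).round())
    for n in ("carousel_grip","carousel_hub","carousel_well","drive_plate","spindle_tip","drawer_front","vial0_grip","dropper_center","jar_center"):
        f=find(n,c,I)
        print(n,[(p.tolist(),q,proj(p,I).round().tolist()) for p,q in f])
print(robot.observe()['t'])
E
```

```text
pics
0.0 [[-0.94  0.35 -0.  ]
 [ 0.35  0.94 -0.  ]
 [-0.   -0.   -1.  ]] 0.997081838536036
top [ 225.   72. 1606.]
carousel_grip [([474.8, 179.8, 45.4], 0.76, [217.0, 204.0])]
carousel_hub [([475.4, 183.0, -5.2], 0.67, [217.0, 206.0]), ([489.4, 355.1, 18.1], 0.57, [165.0, 200.0])]
carousel_well [([465.9, 237.0, 2.5], 0.6, [201.0, 208.0])]
drive_plate [([548.6, -95.1, 19.1], 0.97, [300.0, 184.0])]
spindle_tip [([549.6, -97.7, 36.8], 0.97, [301.0, 182.0])]
drawer_front [([572.6, 32.1, 71.4], 0.85, [262.0, 173.0]), ([548.0, -95.5, 42.2], 0.62, [301.0, 182.0])]
vial0_grip [([662.7, 192.7, 35.6], 0.46, [214.0, 149.0])]
dropper_center [([653.4, 260.0, 45.0], 0.6, [194.0, 151.0])]
jar_center [([488.9, 358.8, 15.4], 0.73, [164.0, 201.0])]
scene [1295. -203.  816.]
carousel_grip [([471.8, 182.1, 50.4], 0.9, [304.0, 176.0])]
carousel_hub [([471.8, 177.9, 3.0], 0.92, [301.0, 191.0])]
carousel_well [([545.5, -97.5, 36.9], 0.69, [204.0, 227.0]), ([464.9, 233.6, 1.0], 0.67, [320.0, 185.0])]
drive_plate [([549.8, -93.8, 18.1], 0.93, [207.0, 233.0]), ([466.1, 232.9, -0.1], 0.71, [320.0, 185.0])]
spindle_tip []
drawer_front [([569.6, 32.7, 75.2], 0.59, [260.0, 209.0]), ([663.6, 187.9, 37.5], 0.33, [338.0, 231.0])]
vial0_grip [([665.6, 190.4, 38.0], 0.76, [340.0, 231.0])]
dropper_center [([652.8, 265.3, 41.0], 0.78, [366.0, 219.0])]
jar_center [([485.7, 360.9, 18.4], 0.78, [366.0, 174.0])]
1.0
```

```bash
python3 - <<'E'
import cv2
a=cv2.imread('pics/top0.png')[100:260,110:350]; cv2.imwrite('pics/topc.png',cv2.resize(a,None,fx=3.3,fy=3.3,interpolation=2))
a=cv2.imread('pics/scene0.png')[130:310,150:450]; cv2.imwrite('pics/scenec.png',cv2.resize(a,None,fx=2.66,fy=2.66,interpolation=2))
E
```

```text
(no output)
```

View pics/topc.png

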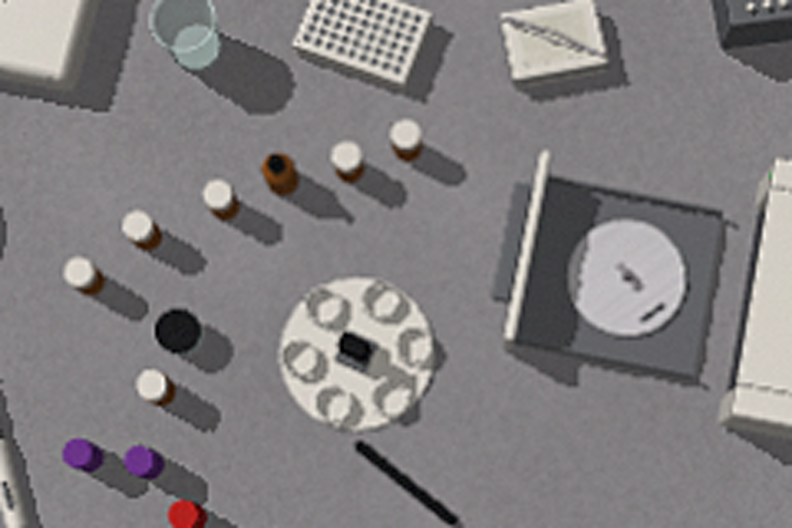

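View pics/scenec.png

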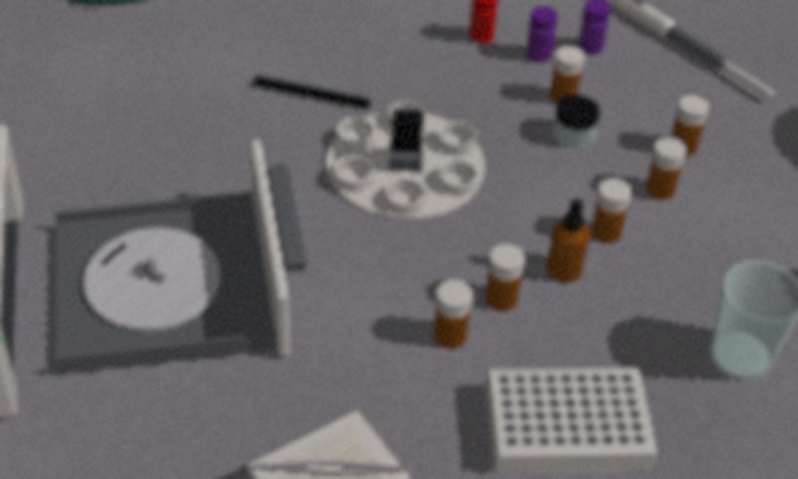

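The top view shows six white-capped amber vials, with a dropper among them and a black-lidded jar beside them. It also shows the carousel near crop pixel (355,350), and the open drawer with its plate at (628,277). Next I'll look from near.

```bash
python3 - <<'E'
from h import *
import json
# rough vials from cap tops in top crop
I=info("top")
caps=[(80,273),(140,228),(218,195),(347,158),(406,137),(153,386)]
V=[ray(np.array(c)/3.3+[110,100],56,I)[:2].round(1).tolist() for c in caps]
print(V); json.dump(V,open('v.json','w'))
rot=robot.observe()['tcp_rot']
for n,p in (("car",(473,181,300)),("plate",(549,-95,300))):
    robot.movep(p,rot); im,J=snap("wrist",n+'.png')
    print(n,"cam",(-J[2].T@J[3]).round(),"axis",J[2][2].round(2))
    for k in ("carousel_grip","carousel_hub","carousel_well","drive_plate","spindle_tip","drawer_front"):
        print(k,[(a.tolist(),q,proj(a,J).round().tolist()) for a,q in find(k,"wrist",J)])
print(robot.observe()['t'])
a=[cv2.imread(f'pics/{n}.png') for n in("car","plate")]
cv2.imwrite('pics/both.png',cv2.resize(np.hstack(a),(800,300)))
E
```

```text
[[541.1, 452.4], [587.2, 394.3], [621.5, 317.2], [660.5, 188.5], [682.8, 129.5], [428.4, 374.6]]
car cam [404. 208. 470.] axis [ 0.25 -0.09 -0.97]
carousel_grip [([470.4, 178.9, 46.3], 0.67, [247.0, 161.0])]
carousel_hub [([473.0, 187.1, 2.6], 0.75, [253.0, 156.0])]
carousel_well [([461.2, 238.4, 7.8], 0.56, [285.0, 137.0])]
drive_plate []
spindle_tip [([550.5, -95.0, 38.7], 0.88, [94.0, 273.0])]
drawer_front [([571.5, 33.0, 75.6], 0.56, [172.0, 271.0]), ([492.5, 357.0, 19.6], 0.33, [374.0, 129.0])]
plate cam [481. -68. 470.] axis [ 0.25 -0.09 -0.97]
carousel_grip [([470.6, 180.1, 45.9], 0.92, [441.0, 24.0])]
carousel_hub [([461.4, 241.4, 4.1], 0.7, [468.0, 7.0]), ([472.7, 183.9, 0.4], 0.68, [425.0, 32.0])]
carousel_well [([463.6, 239.3, 4.4], 0.91, [467.0, 9.0])]
drive_plate [([549.7, -89.1, 17.8], 0.76, [253.0, 158.0])]
spindle_tip [([550.4, -94.0, 39.0], 0.81, [250.0, 162.0])]
drawer_front [([570.6, 36.4, 76.4], 0.93, [356.0, 147.0])]
4.6333
```

View pics/both.png

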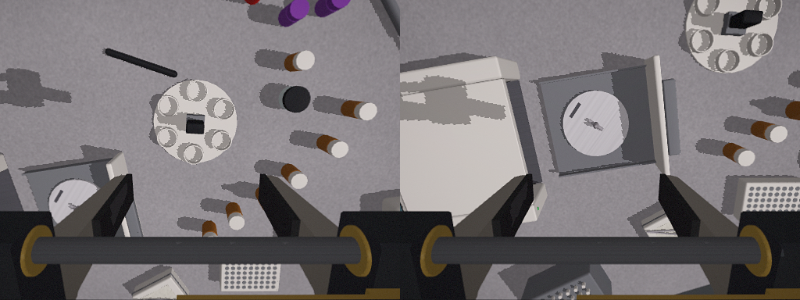

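```bash
python3 - <<'E'
import cv2,numpy as np
a=cv2.imread('pics/car.png')[95:215,185:315]; b=cv2.imread('pics/plate.png')[110:205,195:300]
a=cv2.resize(a,(400,369),interpolation=2); b=cv2.resize(b,(400,362),interpolation=2)[:]
b=np.vstack([b,np.zeros((7,400,3),np.uint8)])
cv2.imwrite('pics/both2.png',np.hstack([a,b]))
E
```

```text
(no output)
```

View pics/both2.png

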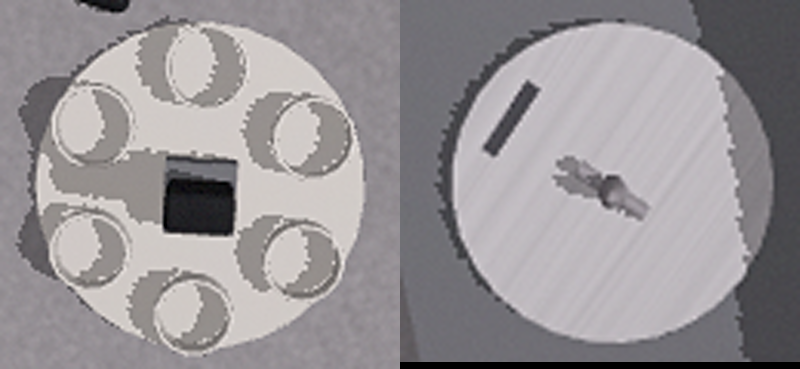

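```bash
python3 - <<'E'
from h import *
rot=robot.observe()['tcp_rot']
J=info("wrist")  # at plate
P=ray(np.array([645-400,210])/3.81+[195,110],25,J); pl=np.array([ray(np.array([x-400,y])/3.81+[195,110],18,J)[:2] for x,y in((452,183),(773,183),(612,22),(612,342))])
pc=pl.mean(0); print("plate c",pc,pl.round(0).tolist(),"pin end",P, "ang",np.degrees(np.arctan2(*(P[:2]-pc)[::-1])))
# carousel camera: same rotation, TCP shifted by (473-549,181+95)
t=J[3]-J[2]@np.array([473-549,181+95,0]); C=(J[0],J[1],J[2],t)
W=np.array([ray(np.array(w)/3.077+[185,95],18,C)[:2] for w in((205,65),(311,135),(302,258),(193,312),(90,248),(93,125))])
c=W.mean(0);d=W-c;print("car c",c,"rad",np.hypot(*d.T).round(1),"ang%60",(np.degrees(np.arctan2(d[:,1],d[:,0]))%60).round(1))
a,b=[ray(np.array(w)/3.077+[185,95],64,C)[:2] for w in((166,182),(235,182))]
m,n=[ray(np.array(w)/3.077+[185,95],64,C)[:2] for w in((165,232),(235,236))]
for u,v in((a,b),(m,n)): print("bar",u,v,np.degrees(np.arctan2(*(v-u)[::-1]))%180,np.hypot(*(v-u)))
E
```

```text
plate c [549.34963362 -93.41315328] [[528.0, -149.0], [569.0, -37.0], [494.0, -73.0], [606.0, -114.0]] pin end [561.04290953 -84.91101801  25.        ] ang 36.020753694617646
car c [471.43817022 181.72974687] rad [57.1 57.  57.1 57.1 57.1 56.8] ang%60 [37.1 37.1 37.2 36.9 36.9 37.1]
bar [455.87499054 173.08958884] [465.67274105 199.71561802] 69.79757547507519 28.371488243122734
bar [475.29189959 165.29530786] [486.96350416 192.09594921] 66.467008929275 29.231844455297672
```

Carousel centre is (471.4,181.7), with x at 67° mod 180. The pin is at about 36° mod 90. I'll grasp the carousel now.

```bash
cat >> h.py <<'E'
def F(): 
    s=robot.observe(); return s['contact_force'].round(1) if hasattr(s['contact_force'],'round') else np.round(s['contact_force'],1)
def best(pos,yaws):
    """yaw (deg) of those given whose IK is found with joint 7 farthest from its limits"""
    r=[]
    for y in yaws:
        q=kin.ik(pos,down(np.radians(y)))
        if q is not None: r.append((abs(q[6]),y,q))
    return min(r,key=lambda t:t[0]) if r else None
E
python3 - <<'E'
from h import *
J=info("wrist"); print("spindle",ray(np.array([207,185])/3.81+[195,110],38,J), np.round(robot.observe()['tcp_pos'],1))
for y in (20,36,55,67.1):
  for k in (0,180):
    p=(549.8,-94.6,60) if y<60 else (471.4,181.7,29)
    q=kin.ik(p,down(np.radians(y+k))); print(y+k,None if q is None else np.round(q,2))
E
```

```text
spindle [545.59164537 -94.04673755  38.        ] [549.1 -94.3 300. ]
20 [-0.47  0.64  0.77  1.98 -0.63  0.78 -0.55]
200 [-0.14  0.53  0.32  1.96 -0.25  0.69  2.25]
36 [-0.43  0.62  0.72  1.97 -0.58  0.76 -0.31]
216 [-0.1   0.53  0.26  1.95 -0.21  0.68  2.49]
55 [-0.39  0.6   0.65  1.97 -0.53  0.74 -0.03]
235 [-0.06  0.53  0.21  1.95 -0.17  0.68  2.79]
67.1 [-0.82  0.55  0.48  2.1  -0.44  0.59 -0.43]
247.1 [-0.5   0.51  0.08  2.08 -0.08  0.56  2.38]
```

```bash
python3 - <<'E'
from h import *
im,J=snap("wrist");print(find("carousel_grip","wrist",J))
r=down(np.radians(67.1))
grip(0.5,40)
robot.movep((471.4,181.7,160),r)
im,J=snap("top");print(find("carousel_grip","top",J))
robot.servo_line((471.4,181.7,29),feed=80); print(F(),np.round(robot.observe()['tcp_pos'],1))
grip(0.0,40); s=robot.observe(); print(s['grip_width'],s['grip_force'],F())
robot.servo_line((471.4,181.7,150),feed=120); robot.hold(.3); s=robot.observe();print(s['grip_width'],F(),np.round(s['tcp_pos'],1),s['t'])
robot.movep((549.8,-94.6,150),down(np.radians(36)));robot.hold(.3); s=robot.observe();print(F(),np.round(s['tcp_pos'],1),s['t'])
a=[snap(c)[0] for c in("wrist","scene")]
cv2.imwrite('pics/held.png',cv2.resize(np.hstack([a[0],a[1]])[:,:,::-1],(800,300)))
E
```

```text
[(array([471.9, 177.8,  49.7]), 0.67)]
[(array([470.8, 177.8,  47. ]), 0.89)]
[-0.2  0.1 -0. ] [471.7 181.9  29.4]
0.1968181235781943 39.99182403087616 [0.  0.  0.4]
0.1954412541560899 [-0.6 -0.1 -4.3] [471.2 181.6 149.6] 11.2333
[-1.2 -0.7 -4.2] [549.9 -93.4 150. ] 12.6417
```

View pics/held.png

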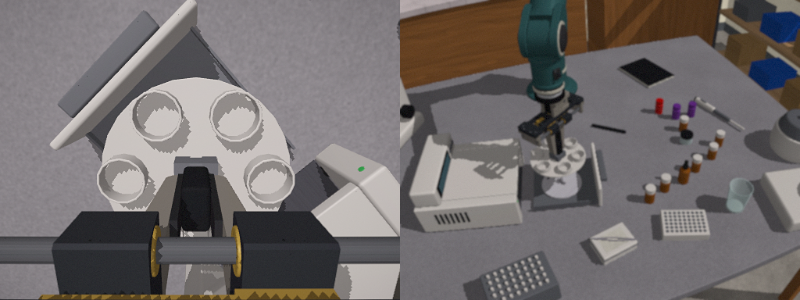

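```bash
cat >> h.py <<'E'
def lower(x,y,z0,z1,fmax=6,step=1.5,base=-4.3):
    z=z0
    while z>z1:
        z=max(z-step,z1); robot.servo_line((x,y,z),feed=25)
        f=F()
        if f[2]-base>fmax or np.hypot(f[0],f[1])>12: break
    return z
E
python3 - <<'E'
from h import *
x,y=549.8,-94.6
robot.servo_line((x,y,74),feed=100); robot.hold(.3); print(F(),np.round(robot.observe()['tcp_pos'],1))
z=lower(x,y,74,46)
s=robot.observe();print(z,F(),np.round(s['tcp_pos'],1),np.round(s['wrist_torque'],2),s['t'])
E
```

```text
[-1.  -0.1 -3. ] [550.1 -94.5  74.5]
46 [-3.9  1.4  7. ] [550.  -94.6  47. ] [ 0.17  0.85 -0.04] 18.7
```

It went down to 47 mm, the fully dropped height. I'll release it, look again, and localise the wells and vials.

```bash
python3 - <<'E'
from h import *
grip(0.5); robot.hold(.2); print(F())
robot.servo_line((549.8,-94.6,150),feed=150)
robot.movep((549.8,-94.6,300),down(np.radians(160)))
im,J=snap("wrist",'car2.png')
for n in("carousel_grip","carousel_hub","drive_plate"): print(n,find(n,"wrist",J))
t=snap("top",'top2.png'); 
for n in("carousel_grip","carousel_hub","vial0_grip"): print(n,find(n,"top",t[1]))
sc=snap("scene",'scene2.png'); print(find("carousel_grip","scene",sc[1]),find("vial0_grip","scene",sc[1]))
s=robot.observe();print(s['t'],np.round(s['tcp_pos'],1))
a=cv2.resize(im[95:215,185:315],(400,369),interpolation=2); b=cv2.resize(t[0][110:260,110:330],(400,273),interpolation=2)
b=np.vstack([b,np.zeros((96,400,3),np.uint8)])
cv2.imwrite('pics/c2.png',np.hstack([a,b])[:,:,::-1])
E
```

```text
[ 0.2  0.5 -0.3]
carousel_grip [(array([548.7, -96.3,  63.4]), 0.84)]
carousel_hub [(array([551.6, -89.5,  20.5]), 0.76)]
drive_plate []
carousel_grip [(array([551.2, -99.7,  63.4]), 0.76)]
carousel_hub [(array([556. , -91.7,  16.9]), 0.61)]
vial0_grip [(array([662.8, 193.5,  37.8]), 0.42)]
[(array([548.7, -96.8,  67.1]), 0.83)] [(array([663.8, 189.2,  41.1]), 0.79)]
22.5333 [549.8 -94.6 300. ]
```

View pics/c2.png

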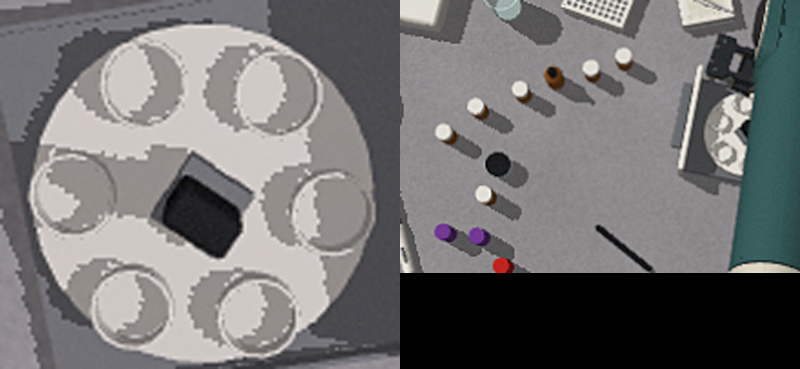

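```bash
cat >> h.py <<'E'
def centroid_fit(mask,I,xy,r=15,h=56):
    """xy of an upright cylinder whose projected hull has the mask's centroid"""
    ph=np.linspace(0,2*np.pi,40); xy=np.array(xy,float)
    ys,xs=np.nonzero(mask); g=np.array([xs.mean(),ys.mean()])
    def c(p):
        pts=np.array([proj((p[0]+r*np.cos(a),p[1]+r*np.sin(a),z),I) for z in(0,h) for a in ph],np.float32)
        m=cv2.moments(cv2.convexHull(pts)); return np.array([m['m10'],m['m01']])/m['m00'],m['m00']
    for _ in range(6):
        c0,a=c(xy); Jm=np.stack([c(xy+d)[0]-c0 for d in np.eye(2)],1); xy=xy+np.linalg.solve(Jm,g-c0)
    return xy,mask.sum()/a
E
python3 - <<'E'
from h import *
J=info("wrist")
W=np.array([ray(np.array(w)/3.077+[185,95],36,J)[:2] for w in((143,84),(277,92),(331,211),(257,315),(131,305),(74,192))])
c=W.mean(0);d=W-c;print("c",c,"rad",np.hypot(*d.T).round(1),"ang%60",(np.degrees(np.arctan2(d[:,1],d[:,0]))%60).round(1))
import json
V=json.load(open('v.json'))
for c,f in(("top","top2"),("scene","scene2")):
    t=snap(c); ms=viewer.silhouettes("vial0_grip",c)
    for m in ms:
        m_=m["mask"]; ys,xs=np.nonzero(m_); v=ray([xs.mean(),ys.mean()],28,t[1])
        print(c,round(m["confidence"],2),m_.sum(),[np.round(u,1) for u in centroid_fit(m_,t[1],v[:2])])
for k in range(6):
    a=6+60*k; p=(550+58*np.cos(np.radians(a)),-94.6+58*np.sin(np.radians(a)),45)
    print(a,[b[1:] and (b[1],round(b[0],2)) for b in [best(p,[a+90,a-90])] if b], [b and (b[1],round(b[0],2)) for b in[best(p,[a,a+180])]])
for v in V: 
    b=[(y,q[6].round(2)) for y in range(-180,180,30) if (q:=kin.ik((*v,21),down(np.radians(y)))) is not None]; print(v,b)
E
```

```text
c [549.93540944 -93.78531379] rad [57.  57.5 57.2 57.6 57.2 56.7] ang%60 [6.5 6.1 6.  5.8 5.7 5.5]
top 0.45 105 [array([662.7, 188. ]), np.float64(1.0)]
top 0.32 876 [array([550.6, -61.6]), np.float64(9.3)]
top 0.16 1194 [array([561.7,  -6.2]), np.float64(12.7)]
scene 0.5 311 [array([663.5, 189.8]), np.float64(1.0)]
6 [(96, np.float64(0.48))] [(6, np.float64(0.88))]
66 [(-24, np.float64(1.01))] [(66, np.float64(0.07))]
126 [(36, np.float64(0.5))] [(126, np.float64(0.87))]
186 [(96, np.float64(0.54))] [(366, np.float64(0.84))]
246 [(336, np.float64(0.78))] [(426, np.float64(0.16))]
306 [(396, np.float64(0.33))] [(486, np.float64(1.05))]
[541.1, 452.4] [(-180, np.float64(0.83)), (-150, np.float64(1.31)), (-120, np.float64(1.79)), (-90, np.float64(2.26)), (-60, np.float64(2.75)), (-30, np.float64(2.77)), (0, np.float64(-1.94)), (30, np.float64(-1.48)), (60, np.float64(-1.03)), (90, np.float64(-0.57)), (120, np.float64(-0.13)), (150, np.float64(0.35))]
[587.2, 394.3] [(-180, np.float64(0.95)), (-150, np.float64(1.44)), (-120, np.float64(1.92)), (-90, np.float64(2.39)), (-60, np.float64(2
[... 751 characters left out ...]
at64(-0.08)), (120, np.float64(0.39)), (150, np.float64(0.84))]
[682.8, 129.5] [(-180, np.float64(1.44)), (-150, np.float64(1.93)), (-120, np.float64(2.39)), (-90, np.float64(2.85)), (-60, np.float64(2.75)), (-30, np.float64(-1.49)), (0, np.float64(-1.33)), (30, np.float64(-0.88)), (60, np.float64(-0.43)), (90, np.float64(0.03)), (120, np.float64(0.48)), (150, np.float64(0.95))]
[428.4, 374.6] [(-180, np.float64(0.75)), (-150, np.float64(1.19)), (-120, np.float64(1.64)), (-90, np.float64(2.15)), (-60, np.float64(2.71)), (-30, np.float64(2.73)), (0, np.float64(-1.98)), (30, np.float64(-1.53)), (60, np.float64(-1.09)), (90, np.float64(-0.63)), (120, np.float64(-0.18)), (150, np.float64(0.29))]
```

```bash
cat >> h.py <<'E'
import json
CEN=np.array([550.,-94.5])
def wellpos(k): a=np.radians(6+60*k); return CEN+58*np.array([np.cos(a),np.sin(a)])
def look(v,yaw):
    robot.movep((*v,200),down(np.radians(yaw))); robot.hold(.15)
    im,I=snap("wrist"); out=[]
    for m in viewer.silhouettes("vial0_grip","wrist"):
        ys,xs=np.nonzero(m["mask"])
        xy,q=centroid_fit(m["mask"],I,ray([xs.mean(),ys.mean()],28,I)[:2]); out.append((np.hypot(*(xy-v)),xy.round(1),round(float(q),2),round(m["confidence"],2)))
    return sorted((o for o in out if .75<o[2]<1.3),key=lambda o:o[0])
def pick(v,yaws):
    grip(0.52,5); o=look(v,yaws[0]); print("look",v,o[:2])
    if not o or o[0][0]>14: print("NOT FOUND"); return False
    x,y=o[0][1]
    robot.servo_line((x,y,110),feed=250); robot.servo_line((x,y,21),feed=100)
    grip(0.0,5); grip(0.5,5)
    robot.servo_line((x,y,21),feed=60,rotation=down(np.radians(yaws[1]))) if False else robot.movep((x,y,21),down(np.radians(yaws[1])))
    grip(0.0,25); s=robot.observe(); print("width",round(s['grip_width']*92,1),round(s['grip_force'],1),F())
    robot.servo_line((x,y,170),feed=250); s=robot.observe(); print("lifted",round(s['grip_width']*92,1),s['t']); return s['grip_width']*92>27
PY=[96,-24,36,96,-24,36]
def place(k):
    x,y=wellpos(k); r=down(np.radians(PY[k]))
    robot.movep((x,y,170),r); robot.servo_line((x,y,78),feed=200); robot.hold(.3); b=F()
    z=lower(x,y,66,43,fmax=4,step=3,base=b[2]); f=F(); s=robot.observe()
    print("well",k,"z",z,np.round(s['tcp_pos'],1),"df",np.round(f-b,1),round(s['t'],1)); return z
def release(k):
    x,y=wellpos(k); grip(0.43,20); robot.servo_line((x,y,110),feed=150); robot.servo_line((x,y,170),feed=250)
E
python3 - <<'E'
from h import *
V=json.load(open('v.json'))
if pick(np.array(V[4]),(40,130)):
    if place(3)<=44.5: release(3); print("ok",robot.observe()['t'])
E
```

```text
look [682.8 129.5] [(np.float64(64.33160882118534), array([665.5, 191.5]), 0.96, 0.65)]
NOT FOUND
```

```bash
python3 - <<'E'
from h import *
im,I=snap("wrist",'w1.png')
for n in("vial0_grip","vial1_grip","vial4_grip"):
  print(n,find(n,"wrist",I,.1),[(m["confidence"],m["mask"].sum(),np.argwhere(m["mask"]).mean(0).round()) for m in viewer.silhouettes(n,"wrist")])
print(proj((682.8,129.5,28),I))
cv2.imwrite('pics/w1.png',im[:,:,::-1])
E
```

```text
vial0_grip [(array([665.8, 190.3,  39.9]), 0.82)] [(0.75, np.int64(899), array([152., 193.]))]
vial1_grip [] [(0.64, np.int64(2850), array([358., 295.]))]
vial4_grip [] []
[249.80132127 175.74284493]
```

View pics/w1.png

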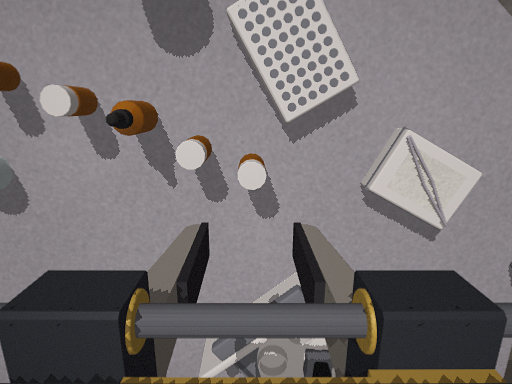

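The vial classes are instance-specific and sometimes missed. The cap and amber body stand out (the vial at pixel (252,172) is right where projected), so I'll segment by colour.

```bash
cat >> h.py <<'E'
def look(v,yaw):
    robot.movep((*v,200),down(np.radians(yaw))); robot.hold(.15)
    im,I=snap("wrist"); a=im.astype(int); out=[]
    m=((a.min(2)>165)|((a[:,:,0]-a[:,:,2]>35)&(a[:,:,0]>a[:,:,1]+15))).astype(np.uint8)
    m=cv2.morphologyEx(m,cv2.MORPH_CLOSE,np.ones((3,3),np.uint8))
    n,lab,st,ce=cv2.connectedComponentsWithStats(m)
    for k in range(1,n):
        if 250<st[k,4]<3000 and st[k,1]+st[k,3]<260:
            xy,q=centroid_fit(lab==k,I,ray(ce[k],28,I)[:2]); out.append((np.hypot(*(xy-v)).round(1),xy.round(1),round(float(q),2)))
    return sorted((o for o in out if .7<o[2]<1.3),key=lambda o:o[0])
E
python3 - <<'E'
from h import *
V=json.load(open('v.json'))
if pick(np.array(V[4]),(40,130)):
    if place(3)<=44.5: release(3); print("ok",robot.observe()['t'])
E
```

```text
look [682.8 129.5] [(np.float64(6.8), array([688.9, 132.6]), 0.93), (np.float64(64.8), array([665.7, 192. ]), 0.93)]
width 29.6 25.0 [-1.1 -0.3  0.1]
lifted 29.6 30.875
well 3 z 43 [ 492.2 -100.5   42.9] df [ 0.7  0.  -0.6] 35.5
ok 36.9
```

```bash
python3 - <<'E'
from h import *
V=json.load(open('v.json'))
for i,k,y in((3,2,(40,130)),(2,1,(40,130)),(1,0,(40,130))):
    if not pick(np.array(V[i]),y): break
    if place(k)>44.5: print("STUCK"); break
    release(k)
print(robot.observe()['t'])
im,I=snap("top",'t3.png'); cv2.imwrite('pics/t3c.png',cv2.resize(im[100:260,110:370,::-1],None,fx=2.5,fy=2.5))
E
```

```text
look [660.5 188.5] [(np.float64(6.3), array([665.7, 192. ]), 0.94), (np.float64(71.3), array([657.2, 259.8]), 0.8)]
width 29.2 25.0 [ 0.3  1.5 -0. ]
lifted 29.6 43.3917
well 2 z 43 [515.9 -47.6  42.9] df [-1.  -0.7  0. ] 48.0
look [621.5 317.2] [(np.float64(5.2), array([625.3, 320.8]), 0.94), (np.float64(60.7), array([655. , 266.6]), 0.79)]
width 29.3 25.0 [ 0.8 -0.2 -1. ]
lifted 29.2 55.9917
well 1 z 43 [573.5 -41.5  42.9] df [-0.1 -0.1  0.3] 61.1
look [587.2 394.3] [(np.float64(28.4), array([572.1, 418.4]), 0.94), (np.float64(75.9), array([544.7, 457.1]), 0.89)]
NOT FOUND
64.625
```

View pics/t3c.png

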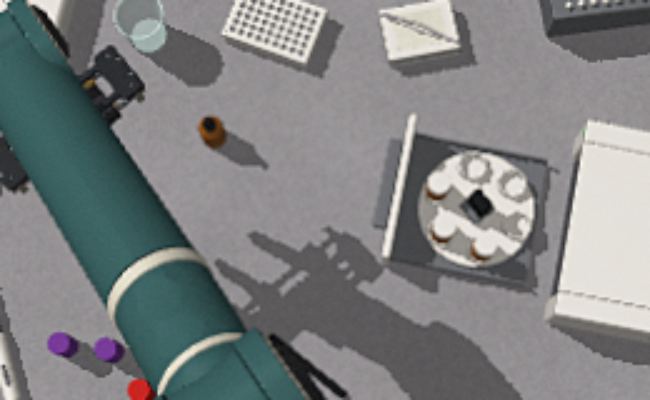

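Vial 1 has been knocked to (572,418), 47 mm from its neighbour, still upright. I'll take it with the fingers kept clear of the neighbour, then the last two.

```bash
python3 - <<'E'
from h import *
V=json.load(open('v.json'))
for v,k,y in(((572.1,418.4),0,(100,150)),((544.7,457.1),5,(40,130)),((431,378),4,(135,190))):
    if not pick(np.array(v),y): break
    if place(k)>44.5: print("STUCK"); break
    release(k)
print(robot.observe()['t'])
E
```

```text
look [572.1 418.4] [(np.float64(0.3), array([572.1, 418.7]), 0.94), (np.float64(47.3), array([545.1, 457.2]), 0.93)]
width 30.0 25.0 [-0.4  0.2 -0.2]
lifted 29.7 70.2083
well 0 z 43 [607.7 -88.4  43. ] df [ 0.   1.  -0.7] 75.6
look [544.7 457.1] [(np.float64(0.4), array([545.1, 457.1]), 0.94), (np.float64(217.5), array([652.4, 268.2]), 0.87)]
width 29.4 25.0 [ 0.5 -0.4  0.1]
lifted 29.7 84.1417
well 5 z 43 [ 584.  -141.4   42.9] df [-0.2  0.2 -0.4] 89.8
look [431 378] [(np.float64(1.6), array([431.8, 379.4]), 0.95), (np.float64(130.5), array([305., 344.]), 0.97)]
width 29.7 25.0 [-0.1  0.6 -0.2]
lifted 29.7 97.9667
well 4 z 57 [ 527.2 -148.    58.4] df [-2.3 -0.2 12. ] 102.1
STUCK
102.0917
```

The foot is resting on the rim at TCP z 58. I'll search along the tool's x, which is tangential to the carousel.

```bash
python3 - <<'E'
from h import *
x,y=wellpos(4); d=np.array([np.cos(np.radians(-24)),np.sin(np.radians(-24))]); e=np.array([-d[1],d[0]])
robot.servo_line((x,y,66),feed=40); robot.hold(.3); b=F(); print(b,robot.observe()['grip_width']*92)
for a,c in((2,0),(-2,0),(3.5,0),(-3.5,0),(0,2),(0,-2)):
    p=np.array([x,y])+a*d+c*e
    robot.servo_line((*p,62),feed=40); z=lower(*p,62,43,fmax=4,step=2,base=b[2]); print(a,c,z,np.round(F()-b,1))
    if z<=46: break
    robot.servo_line((*p,62),feed=40)
s=robot.observe(); print(np.round(s['tcp_pos'],1),s['t'],s['grip_width']*92)
im,I=snap("wrist"); sc,_=snap("scene")
cv2.imwrite('pics/st.png',np.hstack([cv2.resize(im,(400,300)),cv2.resize(sc[180:300,130:290],(400,300),interpolation=2)])[:,:,::-1])
E
```

```text
[ 0.2 -0.4 -1.4] 29.76541993657045
2 0 58 [-1.1  0.9  5.6]
-2 0 58 [-1.2  0.   6.1]
3.5 0 58 [-1.  -0.1  6.1]
-3.5 0 58 [-1.7 -0.3  6.3]
0 2 58 [-2.3  0.6  6.9]
0 -2 58 [-0.7  0.7  5.9]
[ 525.8 -149.3   62.2] 108.8917 29.5366009457329
```

View pics/st.png

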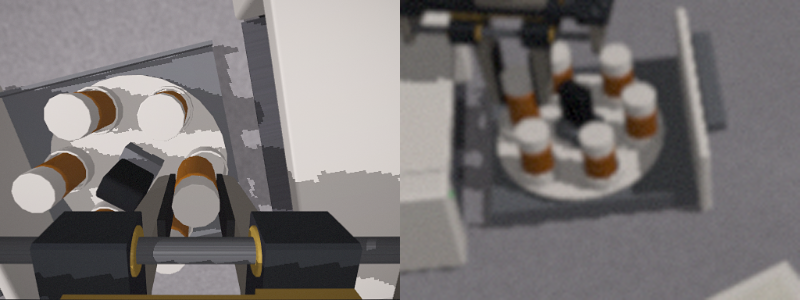

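```bash
python3 - <<'E'
from h import *
x,y=wellpos(4); robot.servo_line((x,y,170),feed=150)
robot.movep((620,-150,300),down(np.radians(160))); robot.hold(.2)
im,I=snap("wrist",'w5.png')
for k in range(6): print(k,proj((*wellpos(k),36),I).round(1),proj((*wellpos(k),78),I).round(1))
c=proj((550,-94.5,40),I).astype(int); x0,y0=max(c[0]-75,0),max(c[1]-60,0); print(x0,y0)
cv2.imwrite('pics/w5c.png',cv2.resize(im[y0:y0+120,x0:x0+150,::-1],None,fx=5,fy=5,interpolation=2)); print(robot.observe()['t'])
E
```

```text
0 [290.1 136.9] [294.3 140.2]
1 [316.4  99.5] [323.5  98.9]
2 [298.4  56.2] [303.8  50.7]
3 [252.3  52.6] [252.5  46.7]
4 [226.9  92.8] [224.4  91.4]
5 [246.7 133.8] [246.3 136.8]
197 36
112.1333
```

View pics/w5c.png

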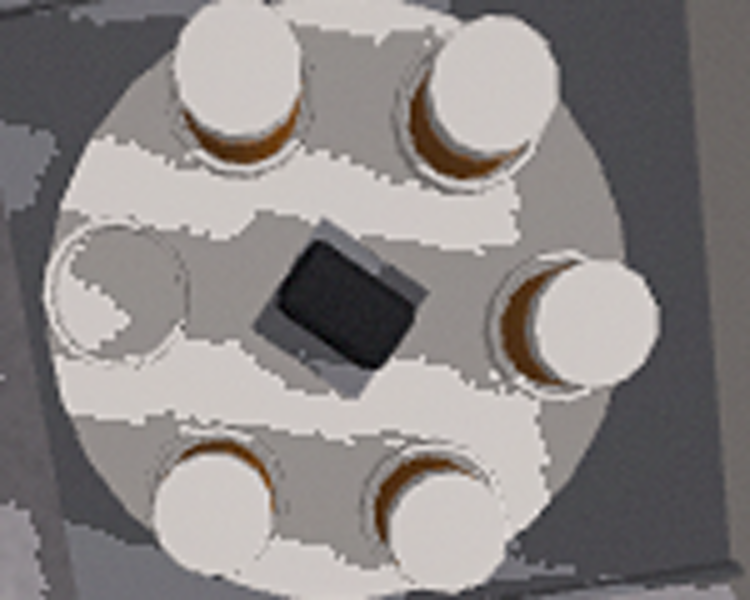

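```bash
python3 - <<'E'
from h import *
I=info("wrist"); f=lambda u,z: ray(np.array(u)/5+[197,36],z,I)[:2]
for k,u,z in((4,(117,293),36),(1,(568,325),36),(3,(240,106),36),(2,(465,120),36)): w=f(u,z); print(k,w.round(1),(w-wellpos(k)).round(1))
for k,u in((0,(445,528)),(1,(595,323)),(2,(497,85)),(3,(238,68)),(5,(213,513))): w=f(u,78); print(k,w.round(1),(w-wellpos(k)).round(1))
im,J=snap("wrist")
for n in("drawer_front","carousel_grip","carousel_hub"): print(n,find(n,"wrist",J))
t=snap("top"); print([find(n,"top",t[1]) for n in("drawer_front","carousel_grip")])
E
```

```text
4 [ 525.8 -156.3] [-0.6 -8.8]
1 [572.9 -49.2] [-0.7 -7.7]
3 [ 494.4 -111. ] [  2.  -10.4]
2 [516.7 -58.9] [  0.8 -11.4]
0 [606.  -98.4] [ -1.7 -10. ]
1 [572.6 -50.4] [-1.  -8.9]
2 [515.5 -56.2] [-0.4 -8.6]
3 [ 492.2 -110. ] [-0.1 -9.4]
5 [ 583.5 -149.9] [-0.6 -8.5]
drawer_front [(array([568. ,  25.6,  74. ]), 0.59)]
carousel_grip [(array([ 545.2, -105.2,   66.1]), 0.76), (array([604.7, -98.1,  57.6]), 0.38)]
carousel_hub [(array([551.2, -98.3,  18.4]), 0.83)]
[[(array([567.7,  19.5,  71.9]), 0.7)], [(array([ 551.6, -108.1,   63.5]), 0.69), (array([571.5, -52.1,  23.7]), 0.33)]]
```

The drawer slid in about 9 mm, so the carousel centre is now about (549.2,-103.6). The other vials sit well in their wells. Retrying with the corrected centre.

```bash
echo 'CEN=np.array([549.1,-103.5])' >> h.py; python3 - <<'E'
from h import *
if place(4)<=44.5:
    release(4); robot.movep((640,-150,300),down(np.radians(160))); robot.hold(.2)
    im,I=snap("wrist"); c=proj((*CEN,40),I).astype(int); x0,y0=max(c[0]-75,0),max(c[1]-60,0)
    sc,_=snap("scene")
    cv2.imwrite('pics/f.png',np.hstack([cv2.resize(im[y0:y0+120,x0:x0+150],(400,320),interpolation=2),cv2.resize(sc[180:300,130:280],(400,320),interpolation=2)])[:,:,::-1]); print(c,robot.observe()['t'])
    print(find("drawer_front","wrist",I),find("drawer_front","scene",info("scene")))
E
```

```text
well 4 z 57 [ 526.  -156.7   58. ] df [-2.1  1.6 11.3] 116.6
```

```bash
python3 - <<'E'
from h import *
x,y=wellpos(4); robot.servo_line((x,y,170),feed=150); robot.hold(.3); s=robot.observe(); p=np.array(s['tcp_pos']); print(p.round(1),F())
im,I=snap("wrist",'h.png'); o=im.copy()
for dz in(35,-21):
    pts=np.array([proj(p+[15*np.cos(a),15*np.sin(a),dz],I) for a in np.linspace(0,6.28,30)])
    cv2.polylines(o,[pts.round().astype(np.int32)],True,(0,255,0) if dz>0 else (255,0,0),1)
J=info("scene"); sc,_=snap("scene"); q=proj(p,J).astype(int)
for dz in(35,-21):
    pts=np.array([proj(p+[15*np.cos(a),15*np.sin(a),dz],J) for a in np.linspace(0,6.28,30)])
    cv2.polylines(sc,[pts.round().astype(np.int32)],True,(0,255,0) if dz>0 else (255,0,0),1)
cv2.imwrite('pics/hc.png',np.hstack([cv2.resize(o[150:350,150:350],(400,400)),cv2.resize(sc[q[1]-50:q[1]+50,q[0]-50:q[0]+50],(400,400),interpolation=2)])[:,:,::-1])
E
```

```text
[ 525.2 -156.6  169.4] [-0.5 -0.4 -0.7]
```

View pics/hc.png

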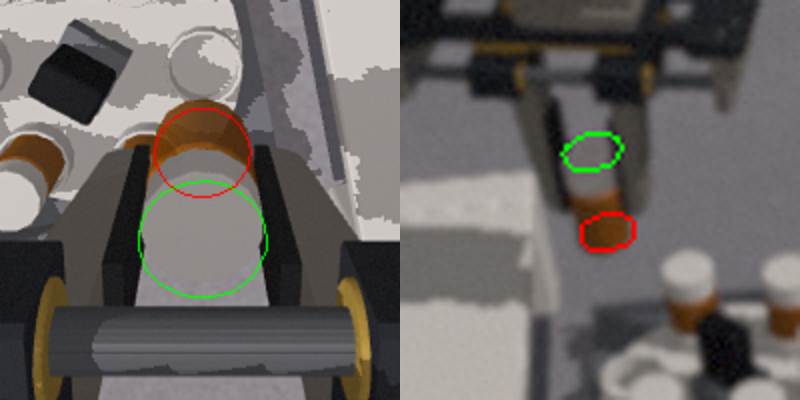

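The held vial has pivoted in the grip, with its foot leaning forward. I'll set it down where the carousel stood, regrasp it squarely and try again.

```bash
python3 - <<'E'
from h import *
r=down(np.radians(60)); robot.movep((490,180,150),r); robot.servo_line((490,180,45),feed=200); robot.hold(.2); b=F()
z=lower(490,180,34,20,fmax=2,step=1,base=b[2]); print(z,F()-b)
grip(0.45,5); robot.hold(.3); robot.servo_line((490,180,120),feed=150)
if pick(np.array([490,180.]),(40,130)):
    p=robot.observe()['tcp_pos']
    if place(4)<=44.5: release(4); print("ok")
    else: x,y=wellpos(4); robot.servo_line((x,y,170),feed=150)
robot.movep((640,-150,300),down(np.radians(160))); robot.hold(.2)
im,I=snap("wrist"); c=proj((*CEN,40),I).astype(int); x0,y0=max(c[0]-75,0),max(c[1]-60,0)
sc,_=snap("scene")
cv2.imwrite('pics/f.png',np.hstack([cv2.resize(im[y0:y0+120,x0:x0+150],(400,320),interpolation=2),cv2.resize(sc[180:300,130:280],(400,320),interpolation=2)])[:,:,::-1]); print(c,x0,y0,robot.observe()['t'])
for k in range(6): print(k,((proj((*wellpos(k),36),I)-[x0,y0])*8/3).round(),((proj((*wellpos(k),78),I)-[x0,y0])*8/3).round())
print(find("drawer_front","wrist",I),find("carousel_grip","wrist",I),find("drawer_front","scene",info("scene")))
E
```

```text
22 [-2.6 -0.6  9.8]
look [490. 180.] [(np.float64(3.6), array([492.3, 182.8]), 0.94), (np.float64(247.2), array([304.7, 343.7]), 0.96)]
width 29.5 25.0 [-0.   0.9 -0.7]
lifted 29.6 130.5083
well 4 z 43 [ 525.5 -156.5   42.9] df [ 0.   0.3 -1.6] 135.6
ok
[259  82] 184 22 139.15
0 [252. 273.] [260. 278.]
1 [322. 171.] [338. 165.]
2 [273.  53.] [284.  34.]
3 [148.  43.] [145.  23.]
4 [ 81. 153.] [ 71. 145.]
5 [135. 264.] [131. 269.]
[(array([568.9,  23.8,  75.6]), 0.95)] [(array([ 548.7, -106.3,   63.4]), 0.85), (array([ 489.6, -111.9,   58.4]), 0.68)] [(array([569.5,  16.4,  72.1]), 0.98)]
```

View pics/f.png

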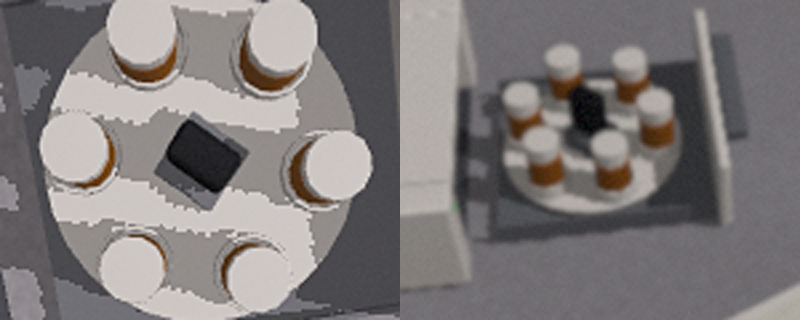

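All six vials are seated. Now I'll push the drawer home along d = (-0.166,-0.986).

```bash
python3 - <<'E'
from h import *
d=np.array([-.166,-.986]); d/=np.hypot(*d); f0=CEN-130*d; r=down(np.radians(80.4)); print(f0)
P=lambda s:(*(f0+s*d),56)
grip(0.0,20)
a=P(-40); robot.movep((a[0],a[1],200),r); robot.servo_line(a,feed=150); robot.hold(.2); b=F()
s=-40; robot.servo_line(P(-18),feed=60); s=-18
while s<-2:
    s+=1.5; robot.servo_line(P(s),feed=30)
    if (F()-b)[:2]@d<-0.8: break
print("contact",s,F()-b)
robot.servo_line(P(s+185),feed=50); s+=185; print(F()-b); hist=[]
while s<225:
    s+=1.5; robot.servo_line(P(s),feed=20); f=-(F()-b)[:2]@d; hist.append((s,round(float(f),1)))
    if f>13: break
print(hist,robot.observe()['tcp_pos'],robot.observe()['t'])
E
```

```text
[570.68267642  24.69589728]
contact -9.0 [-0.6  1.2  0.2]
[-0.7  0.7  0.3]
[(177.5, -0.7), (179.0, -0.1), (180.5, 0.5), (182.0, -0.6), (183.5, 0.5), (185.0, -0.3), (186.5, -0.6), (188.0, 0.1), (189.5, -0.8), (191.0, -0.2), (192.5, -0.0), (194.0, -0.1), (195.5, 0.4), (197.0, 3.1), (198.5, 5.2), (200.0, 6.6), (201.5, 6.6), (203.0, 5.9), (204.5, 3.5), (206.0, 1.3), (207.5, 2.1), (209.0, 5.2), (210.5, 7.2), (212.0, 10.2), (213.5, 13.1)] [ 536.15807928 -180.25792218   56.05711816] 154.8833
```

```bash
python3 - <<'E'
from h import *
d=np.array([-.166,-.986]); f0=CEN-130*d; a=f0+150*d
robot.servo_line((a[0],a[1],56),feed=80); robot.servo_line((a[0],a[1],250),feed=150); robot.movep((450,300,300),down(np.radians(130)))
t,I=snap("top"); s,J=snap("scene"); print(find("drawer_front","top",I),find("drawer_front","scene",J),robot.observe()['t'])
cv2.imwrite('pics/end.png',np.hstack([cv2.resize(t[100:280,110:410],(400,300)),cv2.resize(s[150:320,50:400],(400,300))])[:,:,::-1])
E
```

```text
[(array([ 529.3, -195.1,   72.8]), 0.63)] [(array([ 526.1, -191. ,   71.6]), 0.71)] 159.075
```

View pics/end.png

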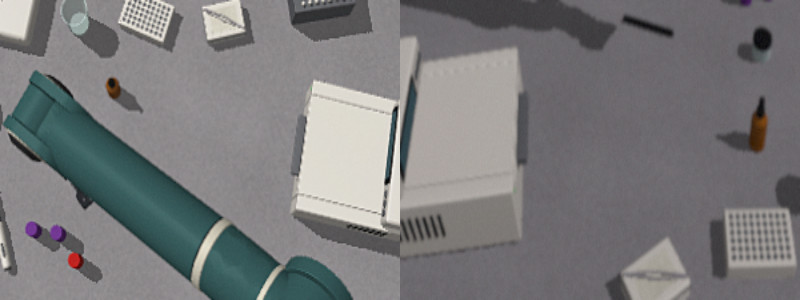

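The final picture shows the drawer flush with the casing and only its lip standing out. No amber vials are left on the bench, and the dropper and jar look undisturbed.

```bash
python3 -c "
from cell import robot
print(robot.job_done())"
```

```text
the job is handed in; nothing more can be done
None
```

I seated the carousel on the drive plate, stood all six amber vials in their own wells, pushed the drawer past its catch until flush, and handed the job in at about 159 s; the result was not reported.

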